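Hold the glass lid of the bead chest open at 60 degrees while its new stay is fitted

ROBOT

A 6-joint arm with a two-finger parallel gripper is mounted at the origin on the work surface. World frame = base frame: x ahead of the robot, y to its left, z up, the work surface at z = 0. Lengths are in m, angles in rad, forces in N, time in s.
With the tool pointing down it reaches from about 0.425 to 0.95 m from the base axis. Payload 3.5 kg.
Tool frame: the origin (TCP) lies between the finger pads, 19 mm behind the fingertips; this is the grasp point; z points along the fingers, y is the line along which they close (so a half turn about z gives the same grasp; the last joint's range is limited). The gripper opens to 85 mm and grips with 20 to 120 N. Pads are 22 mm wide; open, the fingers measure 114 mm over their backs; the gripper's body (76 mm by 85 mm) begins 54 mm behind the grasp point. The pads swing forward as they close: fully open they stand 13 mm farther back than shut.
Start: joints at [1.165, 0.286, 1.577, -0, 1.279, -0.15], TCP at [0.171, 0.653, 0.25] pointing down, gripper open.
Joint ranges: [-2.77, 2.77], [-0.9, 2.22], [0.21, 2.48], [-1.53, 4.67], [0.24, 2.81], [-2.84, 2.84]. Speed limits (rad/s): [2.79, 2.79, 3.14, 3.14, 3.14, 3.14].

INTERFACE

Orientations are given as [roll, pitch, yaw] about the fixed x, y, z axes, in that order (R = Rz(yaw) Ry(pitch) Rx(roll)).
In Python, from station import * gives the robot as it stands. Calls block until the motion is done:
- movep(position, orientation): joint-space move of the TCP to a pose.
- move_straight(position, velocity=0.15, ori=None, threshold=None): straight line of the TCP; ori=None keeps the orientation; velocity is the mean speed in m/s. With threshold (N) it stops when the force on the tool has changed by that much, and returns True; else False.
- move_joints(angles): joint-space move.
- set_gripper(opening, effort=None): finger opening in m; effort is the grip in N (None keeps the last); returns when the fingers have stopped.
- hold(seconds).
- inverse_kinematics(position, orientation): joint angles nearest the present ones, or None.
- get_state(): the state.
- get_image(name): name is "scene" or "top"; returns the picture (384x512x3 uint8, blue, green, red); there is no depth.
- calibration(name): a dict with "camera_matrix" (3x3 intrinsics, pixels), "k1" (the pictures are not rectified: a ray, as slopes to the right and down, at radius r is drawn at 1 + k1 r^2 times it, then the intrinsics apply), "xyz" and "rotation" of the camera in the world. Camera axes: x right, y down, z forward; pixel columns grow to the right and rows downward; lengths in m; the calibration is good to about 2 mm. A picture is of the moment at which its call begins. calibration takes no time and is no camera call.
A pose or a line that the arm cannot do raises MotionError and nothing moves.
- close_job(): hands the job in; it is judged then, once.
The state is a dict: "time_s": time; "joint_positions": joint angles; "dq": joint speeds; "joint_efforts": joint torques, N m; "tool_pos": TCP position; "tcp_rot": TCP orientation; "contact_force": force on the tool from outside, world axes, zero at the start; "torque": the same for the moment, N m; "finger_gap": finger opening in m; "grasp_force": force on a finger pad.
Only numpy, scipy, OpenCV 4.12 (cv2) and the standard library are available. Lean on these libraries where they do the work, as an engineer would, in place of code of your own. Each camera call takes 0.05 s, during which the arm holds its last target. There are 200 camera calls.

TASK

The lid stay of the wooden bead chest has broken off, so its glass lid falls shut, and I need it held while I screw on the new one. Lift the pliers off the lid and lay them (do not drop them) on the flat cork pad; then raise the lid by its brass front tab to 60 degrees from shut and keep holding it there by the tab: the program finishes while still holding the lid up. Do not let the glass lid drop, and leave everything else on the bench where it is.

Things in the scene. Friction and masses are not known exactly. Their poses are not given: they have to be found in the camera images.
- chest: Wooden bead chest fixed to the bench, 170 mm deep (its x) by 230 mm wide (its y), 60 mm high without the lid, divided inside into six compartments of beads. Origin: centre of its underside on the bench. Its x axis points to its front (the side with the brass tab, away from the robot), z up; the hinges run along its rear edge, nearest the robot.
- lid (a joint): Angle of the chest's lid in rad: 0 shut, grows as the front edge rises and swings back towards the robot; 60 degrees = 1.047; stop at 1.75. The lid is a wooden frame with a flush glass pane, 174 mm (x) by 230 mm (y), 12 mm thick, about 0.35 kg (0.25 to 0.47); its top lies 72 mm above the bench when shut. The hinge has almost no friction: below 90 degrees the lid falls shut when let go.
- lid_hinge (a point): Hinge axis of the lid, middle of the chest's rear top edge, 60 mm above the bench; the axis runs along the chest's y. (Fixed to the chest, axes as the chest's.)
- lid_tab (a point): Centre of the flat brass lift tab in the middle of the lid's front edge; it turns with the lid. The tab sticks out 34 mm from the lid edge (x), is 30 mm wide (y, free on both sides, can be pinched across this width from above) and 6 mm thick; the centre is 191 mm in front of the hinge axis and 6 mm above it when shut (66 mm above the bench). Clear air in front of and below the tab.
- pliers: Chain-nose pliers with blue grips lying flat on the shut lid, closed and rigid, 170 mm long, 11 mm thick, about 0.09 kg. Origin: under the pivot joint, on the underside; x axis to the jaw tips (70 mm ahead), z up; handles run back to 104 mm behind the origin and are 55 mm apart outside. The joint is a steel block 26 mm long (x) and 16 mm wide (y), 11 mm high: good to grip across y.
- pad: Flat cork rest pad fixed to the bench, 170 mm (x) by 120 mm (y), 4 mm thick. Origin: centre of its underside. It lies to the left or right of the chest, with the bead board on the other side. Pliers laid on it have their origin 4 mm above the pad's.
- bead_board: Shallow grey tray with a flocked floor and small beads, 170 by 120 mm, 14 mm high, fixed; origin centre of its underside. Not part of the job.
- round_pliers: Bystander: round-nose pliers with blue grips lying on the bench, 150 mm long, 55 mm wide, 11 mm high; origin under the joint, x to the jaws.
- stay: Bystander: the new lid stay, a flat brass link 128 mm long, 18 mm wide, 5 mm high; origin at its middle, underside, x along it.
- screwdriver: Bystander: screwdriver with a black handle, 160 mm long, lying on the bench; x to the tip.
- bead_tube: Bystander: square clear tube of white beads with a white hang cap, 140 mm long, 27 mm high, lying; origin under its middle, x away from the cap.
- spool: Bystander: upright wooden thread spool, 36 mm diameter, 36 mm high; origin centre of its underside.
- bead_jar: Bystander: small clear jar with a white lid, 46 mm diameter, 55 mm high; origin centre of its underside.
- screw_dish: Bystander: small white dish with brass screws, 68 mm diameter, 18 mm high; origin centre of its underside.
Not all that is in view belongs to the job. What is shaped like the pliers but pink or red is not meant.

How it is judged:
By the outcome, as a careful person would: the job done as asked, in the order asked, and still so for the second after the job is handed in, while the arm keeps its last pose, push and grip.
It also fails if it takes over 54 s, if anything falls off the work surface, if the arm or the gripper's body presses on something with over 40 N, if the wrist force passes 120 N, or if a joint passes its speed limit or range.

## Working session

There is one attempt and no reset: what is moved stays moved. The work goes in short steps, each a Python script; the robot and the scene stay as the last script left them, time stands still between calls to the robot, and variables do not carry over. Pictures are saved under pics/ and viewed, at most 10 in all, crops included, and the job is handed in when it is done.

```bash
ls; mkdir -p pics
python3 - <<'E'
from station import *
import cv2, numpy as np
for n in ("scene","top"):
    im=get_image(n); cv2.imwrite(f"pics/{n}0.png",im); c=calibration(n); print(n,c)
print(get_state())
a=cv2.imread("pics/scene0.png");b=cv2.imread("pics/top0.png")
E
```

```text
pics
scene {'camera_matrix': array([[365.32557871,   0.        , 263.66630706],
       [  0.        , 365.32557871, 191.53670976],
       [  0.        ,   0.        ,   1.        ]]), 'k1': -0.007560132313895923, 'xyz': array([0.89656768, 0.68270801, 0.70639661]), 'rotation': array([-2.23933157,  0.01753192,  2.61169527])}
top {'camera_matrix': array([[374.15152249,   0.        , 251.23171004],
       [  0.        , 374.15152249, 188.71496317],
       [  0.        ,   0.        ,   1.        ]]), 'k1': -0.012359497187833492, 'xyz': array([0.37485781, 0.01400313, 1.40962578]), 'rotation': array([-3.02840927e+00, -4.77368297e-04, -1.56109730e+00])}
{'time_s': 0.1, 'joint_positions': array([ 1.16499920e+00,  2.87119908e-01,  1.57800297e+00, -5.97882640e-06,
        1.27857539e+00, -1.49978388e-01]), 'dq': array([-0.00040506, -0.00253226, -0.00367353,  0.00116632, -0.00051064,
       -0.00164937]), 'joint_efforts': array([ 1.14457300e-03, -4.07297444e+01, -2.93698722e+01, -9.42442421e-05,
        3.32512565e-03, -2.35017829e-06]), 'tool_pos': array([0.17054462, 0.65254516, 0.24877184]), 'tcp_rot': array([-3.13950983e+00, -3.08955576e-04,  2.88577532e+00]), 'contact_force': array([ 0.35433369, -0.11534584,  0.35332963]), 'torque': array([-0.00387579,  0.00718333,  0.00720814]), 'grasp_force': 0.0, 'finger_gap': 0.08530060267330197}
```

View pics/scene0.png

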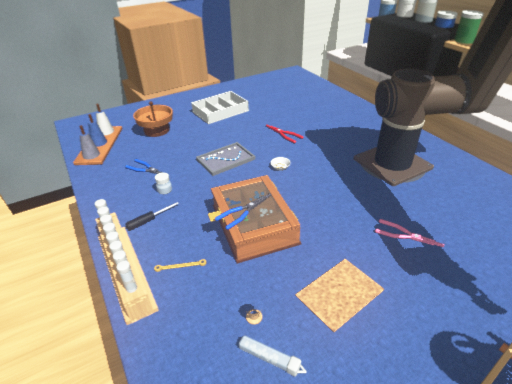

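View pics/top0.png

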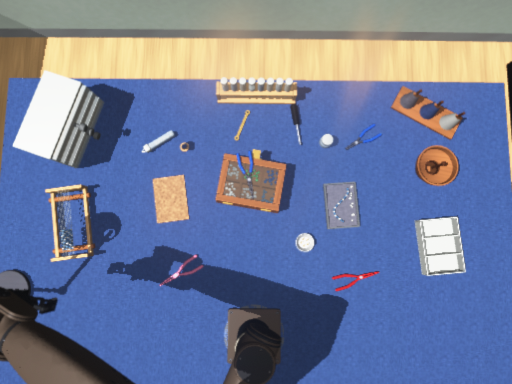

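The scene view shows the chest at about (255,215), with the blue pliers on its lid near (240,212) and the brass tab near (213,215). The cork pad is at (340,293). In the top view the chest is at (252,182), pliers (247,165), tab (257,153), pad (171,198).

Things that could be mistaken for the pliers, by top pixel:
- Blue round-nose pliers on the bench at (365,137).
- Pink pliers at (183,270).
- Red pliers at (355,280).

I choose the blue pair lying on the lid, and check it in a close crop.

```bash
cat > h.py <<'E'
import numpy as np, cv2
from scipy.spatial.transform import Rotation as R
from station import *
def cam(n):
    c=calibration(n); return c["camera_matrix"],c["k1"],np.array(c["xyz"]),R.from_euler("xyz",c["rotation"]).as_matrix()
def ray(n,uv):
    K,k1,o,M=cam(n); d=np.linalg.solve(K,[uv[0],uv[1],1.])[:2]; s=d.copy()
    for _ in range(8): s=d/(1+k1*(s@s))
    v=M@np.array([s[0],s[1],1.]); return o,v/np.linalg.norm(v)
def onz(n,uv,z):
    o,v=ray(n,uv); return o+v*(z-o[2])/v[2]
def tri(uvs,uvt):
    o1,d1=ray("scene",uvs);o2,d2=ray("top",uvt)
    t=np.linalg.lstsq(np.c_[d1,-d2],o2-o1,rcond=None)[0]
    a,b=o1+d1*t[0],o2+d2*t[1]; return (a+b)/2,np.linalg.norm(a-b)
def proj(n,p):
    K,k1,o,M=cam(n); q=M.T@(np.array(p)-o); s=q[:2]/q[2]; s=s*(1+k1*(s@s)); return K[:2,:2]@s+K[:2,2]
E
python3 - <<'E'
import cv2,numpy as np
s=cv2.imread("pics/scene0.png")[165:265,195:315]; t=cv2.imread("pics/top0.png")[140:220,210:295]
s=cv2.resize(s,None,fx=4,fy=4,interpolation=cv2.INTER_CUBIC)   # 480x400
t=cv2.resize(t,None,fx=3.75,fy=5*.75,interpolation=cv2.INTER_CUBIC) # 318x300
o=np.zeros((400,800,3),np.uint8);o[:,:480]=s;o[:300,480:480+t.shape[1]]=t
cv2.imwrite("pics/crop1.png",o)
E
```

```text
(no output)
```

View pics/crop1.png

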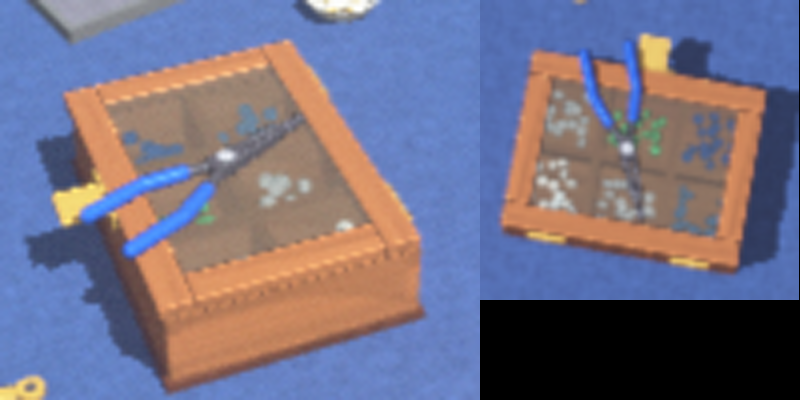

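The crop confirms the blue chain-nose pliers lie on the lid. The white pivot is at scene (251,204) and top (249,180), the jaws point to the rear, and the handles overhang the front edge beside the tab. Next I triangulate.

Run:
```python
from h import *
np.set_printoptions(precision=4,suppress=True)
S=lambda x,y:((x+.5)/4-.5+195,(y+.5)/4-.5+165)
T=lambda x,y:((x-480+.5)/3.75-.5+210,(y+.5)/3.75-.5+140)
P={"pivot":(S(226,156),T(627,149)),"tip":(S(300,118),T(641,217)),"h1(+y)":(S(130,250),T(586,53)),"h2":(S(86,214),T(631,44)),
"FL":(S(165,310),T(535,53)),"FR":(S(67,94),T(765,91)),"RR":(S(290,42),T(740,243)),"RL":(S(418,240),T(503,213))}
for k,(a,b) in P.items():
    p,e=tri(a,b);print(k,p,"err",round(e,4), "z72:",onz("scene",a,.072)[:2],onz("top",b,.072)[:2])
# masks
im={n:cv2.imread(f"pics/{n}0.png") for n in("scene","top")}
hsv={n:cv2.cvtColor(i,cv2.COLOR_BGR2HSV) for n,i in im.items()}
for n,roi in(("scene",(290,255,390,335)),("top",(145,170,195,230))):
    x0,y0,x1,y1=roi; m=cv2.inRange(hsv[n][y0:y1,x0:x1],(5,60,90),(30,255,255))
    c=max(cv2.findContours(m,0,1)[0],key=cv2.contourArea)+np.array([x0,y0])
    M=cv2.moments(c); uv=(M["m10"]/M["m00"],M["m01"]/M["m00"]); box=cv2.boxPoints(cv2.minAreaRect(c)) if n=="top" else cv2.approxPolyDP(c,8,True)[:,0]
    q=np.array([onz(n,b,.004) for b in box]);print("pad",n,uv,onz(n,uv,.004)); print(q[:,:2]); P["pad"+n]=uv
print(tri(P["padscene"],P["padtop"]))
for n,roi in(("scene",(205,205,222,226)),("top",(250,145,266,162))):
    x0,y0,x1,y1=roi; m=cv2.inRange(hsv[n][y0:y1,x0:x1],(18,90,120),(34,255,255))
    ys,xs=np.nonzero(m);uv=(xs.mean()+x0,ys.mean()+y0);print("tab",n,uv,len(xs),xs.min()+x0,xs.max()+x0,ys.min()+y0,ys.max()+y0,onz(n,uv,.069));P["tab"+n]=uv
print(tri(P["tabscene"],P["tabtop"]))
```

```text
pivot [0.5602 0.0232 0.0824] err 0.0021 z72: [0.5554 0.0115] [0.5608 0.0238]
tip [0.4952 0.0094 0.0779] err 0.0013 z72: [0.4919 0.0026] [0.4952 0.0097]
h1(+y) [0.6529 0.0646 0.0771] err 0.0009 z72: [0.6506 0.0599] [0.6544 0.0646]
h2 [0.6624 0.021  0.0777] err 0.0001 z72: [0.6602 0.015 ] [0.6637 0.021 ]
FL [0.6543 0.1144 0.0689] err 0.0006 z72: [0.6552 0.1174] [0.6539 0.114 ]
FR [ 0.6187 -0.109   0.071 ] err 0.0003 z72: [ 0.6191 -0.1077] [ 0.6187 -0.109 ]
RR [ 0.4627 -0.079   0.0772] err 0.0197 z72: [ 0.4516 -0.0785] [ 0.4712 -0.085 ]
RL [0.4949 0.144  0.0721] err 0.0071 z72: [0.4921 0.1461] [0.4978 0.1419]
pad scene (339.07460719181694, 293.9180639038279) [0.5016 0.3245 0.004 ]
[[0.422  0.2509]
 [0.5857 0.274 ]
 [0.5699 0.391 ]
 [0.4065 0.3662]]
pad top (170.3354814253222, 198.63229719484457) [0.494  0.3196 0.004 ]
[[0.5708 0.392 ]
 [0.586  0.2734]
 [0.4186 0.2488]
 [0.4036 0.3659]]
(array([ 0.4956,  0.3207, -0.0049]), np.float64(0.0023848664032360663))
tab scene (np.float64(213.92), np.float64(214.48)) 75 208 220 208 220 [ 0.6582 -0.0041  0.069 ]
tab top (np.float64(256.03333333333336), np.float64(153.93333333333334)) 60 253 259 150 158 [ 0.655  -0.0014  0.069 ]
(array([ 0.6567, -0.0024,  0.0693]), np.float64(0.003963696711921616))
```

```bash
cat >> h.py <<'E'
np.set_printoptions(precision=4,suppress=True)
PL=np.array([.5602,.0235]); PLyaw=-2.936
PAD=np.array([.4955,.320]); PADyaw=.142
CY=-.17
def lidpose(tab,yaw,th,r=.191,dr=.004,h=.006,flip=0,lag=0.):
    """tool pose riding rigidly with lid at angle th; tab = measured shut tab centre"""
    ax=np.array([np.cos(yaw),np.sin(yaw),0]); hinge=np.array([*tab[:2],.060])-r*ax
    n=-np.sin(th)*ax+np.array([0,0,np.cos(th)]); u=np.cos(th)*ax+np.array([0,0,np.sin(th)])
    p=hinge+(r+dr)*u+h*n
    z=np.sin(th-lag)*ax-np.array([0,0,np.cos(th-lag)]); y=np.array([-np.sin(yaw),np.cos(yaw),0])*(-1 if not flip else 1)
    x=np.cross(y,z); return p,R.from_matrix(np.c_[x,y,z]).as_euler("xyz")
E
python3 - <<'E'
from h import *
for y in(PLyaw,PLyaw+np.pi): print("pl",y,inverse_kinematics([*PL,.15],[np.pi,0,y]))
for y in(PADyaw,PADyaw-np.pi): print("pad",y,inverse_kinematics([.4787,.3176,.1],[np.pi,0,y]))
tab=np.array([.655,-.0015])
for f in(0,1):
  for th in np.radians([0,20,40,50,60]): print(f,th,lidpose(tab,CY,th,flip=f),inverse_kinematics(*lidpose(tab,CY,th,flip=f)))
E
```

```text
pl -2.936 [-0.139   0.1414  1.941   0.      1.0591 -1.9154]
pl 0.20559265358979317 [-0.139   0.1414  1.941  -0.      1.0591  1.2262]
pad 0.142 [ 0.4092  0.2384  1.9322 -0.      0.971   1.838 ]
pad -2.999592653589793 [ 0.4092  0.2384  1.9322  0.      0.971  -1.3036]
0 0.0 (array([ 0.6589, -0.0022,  0.066 ]), array([ 3.1416,  0.    , -0.17  ])) [-0.157   0.4488  1.7276 -0.      0.9652  1.5838]
0 0.3490658503988659 (array([0.6453, 0.0002, 0.1323]), array([ 3.1416, -0.3491, -0.17  ])) [-0.1549  0.1985  1.9408 -0.0085  0.6533  1.5918]
0 0.6981317007977318 (array([0.6102, 0.0062, 0.1899]), array([ 3.1416, -0.6981, -0.17  ])) [-0.1514 -0.0536  2.1728 -0.0375  0.3245  1.6206]
0 0.8726646259971648 (array([0.5858, 0.0104, 0.2132]), array([ 3.1416, -0.8727, -0.17  ])) None
0 1.0471975511965976 (array([0.5577, 0.0152, 0.2319]), array([ 3.1416, -1.0472, -0.17  ])) None
1 0.0 (array([ 0.6589, -0.0022,  0.066 ]), array([3.1416, 0.    , 2.9716])) [-0.157   0.4488  1.7276  0.      0.9652 -1.5578]
1 0.3490658503988659 (array([0.6453, 0.0002, 0.1323]), array([3.1416, 0.3491, 2.9716])) [-0.1549  0.1985  1.9408 -0.0085  0.6533 -1.5498]
1 0.6981317007977318 (array([0.6102, 0.0062, 0.1899]), array([3.1416, 0.6981, 2.9716])) [-0.1514 -0.0536  2.1728 -0.0375  0.3245 -1.5209]
1 0.8726646259971648 (array([0.5858, 0.0104, 0.2132]), array([3.1416, 0.8727, 2.9716])) None
1 1.0471975511965976 (array([0.5577, 0.0152, 0.2319]), array([3.1416, 1.0472, 2.9716])) None
```

Run:
```python
from h import *
o=[np.pi,0,PLyaw+np.pi]
set_gripper(.04,50)
movep([*PL,.17],o)
move_straight([*PL,.11],.12)
s=get_state();print(s["tool_pos"],s["finger_gap"],s["contact_force"])
h=move_straight([*PL,.084],.03,threshold=4)
s=get_state();print(h,s["tool_pos"],s["contact_force"],s["time_s"])
cv2.imwrite("pics/top1.png",get_image("top"));i=get_image("scene");cv2.imwrite("pics/scene1.png",cv2.resize(i[140:260,190:320],None,fx=4,fy=4))
```

```text
[0.5606 0.0236 0.1103] 0.03993907433351019 [ 0.4707 -0.3082  0.9419]
True [0.56   0.0235 0.0892] [-1.4918 -0.2156  4.0088] 4.5667
```

View pics/scene1.png

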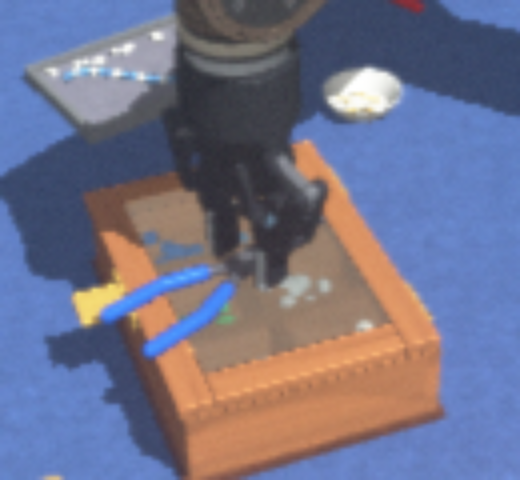

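The fingers straddle the pivot block at crop (248,266), and the tips touched the glass at TCP z 0.0892, which fits a lid top at 72 mm. I back off 3 mm and grip.

Run:
```python
from h import *
p=[*PL]
move_straight([*PL,.0922],.03)
set_gripper(.0,45); s=get_state();print("grip",s["finger_gap"],s["grasp_force"],s["contact_force"],s["tool_pos"])
move_straight([*PL,.12],.05); s=get_state();print("lift",s["finger_gap"],s["grasp_force"],s["contact_force"])
move_straight([*PL,.17],.12)
cv2.imwrite("pics/scene2.png",cv2.resize(get_image("scene")[110:260,190:350],None,fx=4,fy=4)); print(s["time_s"])
```

```text
grip 0.014277642092337475 44.6202235808596 [ 0.144  -0.3147 -0.3717] [0.56   0.0235 0.0919]
lift 0.014867861123592696 44.55273047089577 [-0.7308  0.2275 -0.0276]
5.9833
```

View pics/scene2.png

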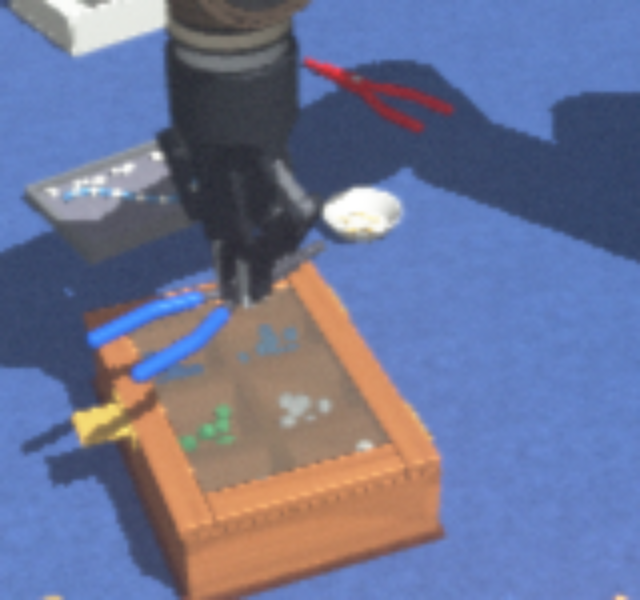

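The pliers hang level in the grip, clear of the lid. I lay them on the pad with a guarded descent.

Run:
```python
from h import *
# pad height check: triangulate corners from two views
Q={}
for n,(x0,y0,x1,y1) in(("scene",(290,255,390,335)),("top",(145,170,195,230))):
    m=cv2.inRange(cv2.cvtColor(cv2.imread(f"pics/{n}0.png"),cv2.COLOR_BGR2HSV)[y0:y1,x0:x1],(5,60,90),(30,255,255))
    c=max(cv2.findContours(m,0,1)[0],key=cv2.contourArea)+np.array([x0,y0]); Q[n]=cv2.approxPolyDP(c,5,True)[:,0]
for a in Q["scene"]:
    w=onz("scene",a,.004); b=min(Q["top"],key=lambda b:np.linalg.norm(onz("top",b,.004)-w)); print("corner",*tri(a,b))
yaw=PADyaw; d=-np.array([np.cos(yaw),np.sin(yaw)]); t=PAD+.017*d; o=[np.pi,0,yaw]
movep([*t,.12],o); move_straight([*t,.045],.12)
hold(.2)
h=move_straight([*t,.019],.025,threshold=3)
s=get_state();print(h,s["tool_pos"],s["contact_force"],s["finger_gap"],s["time_s"])
```

```text
corner [0.4218 0.2509 0.0039] 2.912218481799602e-05
corner [0.5851 0.2742 0.0037] 0.0012895140388142635
corner [0.5684 0.3892 0.0002] 0.0006093673470305479
corner [0.4052 0.3643 0.001 ] 0.0018017641323768302
True [0.4785 0.3175 0.0239] [-1.0826 -0.4901  4.6368] 0.014553968616128071 9.55
```

Contact came at TCP z 0.0239, exactly as predicted for a 4 mm pad, and the corners triangulate to 0 to 4 mm. I release, back away and check.

Run:
```python
from h import *
s=get_state();t=s["tool_pos"][:2]
set_gripper(.036); move_straight([*t,.10],.06); move_straight([*t,.2],.2)
movep([.60,.15,.30],[np.pi,0,CY])
a=get_image("scene");b=get_image("top")
cv2.imwrite("pics/s3.png",a);cv2.imwrite("pics/t3.png",b)
o=np.zeros((600,800,3),np.uint8)
o[:330,:480]=cv2.resize(a[250:360,250:410],(480,330),interpolation=2)
o[:300,490:790]=cv2.resize(b[140:215,210:285],(300,300),interpolation=2)
o[340:600,:360]=cv2.resize(a[195:260,200:290],(360,260),interpolation=2)
o[310:590,490:770]=cv2.resize(b[160:230,140:210],(280,280),interpolation=2)
cv2.imwrite("pics/c3.png",o); print(get_state()["time_s"])
```

```text
12.9917
```

View pics/c3.png

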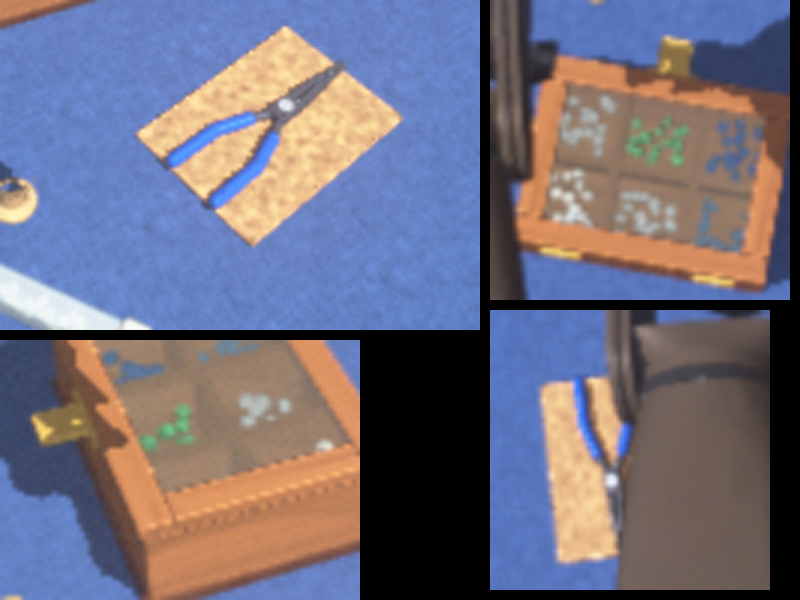

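The pliers lie flat and centred on the pad, with the pivot at crop (287,105). The tab is now unobstructed, at bottom-left crop (62,425) and top crop (676,56). I measure it.

Run:
```python
from h import *
im={"scene":cv2.imread("pics/s3.png"),"top":cv2.imread("pics/t3.png")};C={}
for n,(x0,y0,x1,y1) in(("scene",(205,205,226,226)),("top",(250,145,264,162))):
    m=cv2.inRange(cv2.cvtColor(im[n][y0:y1,x0:x1],cv2.COLOR_BGR2HSV),(19,90,70),(34,255,255))
    c=max(cv2.findContours(m,0,1)[0],key=cv2.contourArea)+np.array([x0,y0]); r=cv2.minAreaRect(c)
    C[n]=r[0]; print(n,r,onz(n,r[0],.069)); print(np.array([onz(n,b,.069)[:2] for b in cv2.boxPoints(r)]))
print("tri",tri(C["scene"],C["top"]))
S=lambda x,y:((x+.5)/4-.5+200,(y-340+.5)/4-.5+195)
T=lambda x,y:((x-490+.5)/4-.5+210,(y+.5)/4-.5+140)
for a,b in((( 62,425),(676.5,56)),): print("manual",*tri(S(*a),T(*b)),onz("scene",S(*a),.069),onz("top",T(*b),.069))
fl,fr=onz("top",T(557,57),.072),onz("top",T(786,94),.072);d=fl-fr;print("front",fl,fr,np.arctan2(-d[0],d[1]),(fl+fr)/2)
# tab sides in top
for p in((665,37),(692,40),(688,76),(661,72)):print(onz("top",T(*p),.069)[:2])
```

```text
scene ((215.29998779296875, 215.5999755859375), (8.026427268981934, 13.992016792297363), 77.47119140625) [0.6569 0.0018 0.069 ]
[[ 0.6703 -0.0174]
 [ 0.6344 -0.0096]
 [ 0.6437  0.0208]
 [ 0.6786  0.0129]]
top ((255.8235321044922, 153.70590209960938), (5.820855140686035, 8.246211051940918), 14.03624439239502) [ 0.6558 -0.0007  0.069 ]
[[ 0.6435  0.0132]
 [ 0.6733  0.0062]
 [ 0.6682 -0.0145]
 [ 0.6385 -0.0074]]
tri (array([ 0.6562, -0.0006,  0.0668]), np.float64(0.000287426262564612))
manual [ 0.6566 -0.002   0.065 ] 0.0009326361728826042 [0.6577 0.0026 0.069 ] [ 0.6562 -0.0022  0.069 ]
front [0.6535 0.1065 0.072 ] [ 0.6215 -0.1017  0.072 ] -0.15291391441057992 [0.6375 0.0024 0.072 ]
[0.6737 0.0084]
[ 0.6712 -0.0162]
[ 0.6377 -0.0128]
[0.6412 0.0118]
```

```bash
cat >> h.py <<'E'
TAB=np.array([.6553,-.0012]); CY=-.162; LAG=np.radians(25)
def lp(deg,back=.005,off=(0,0,0)):
    p,o=lidpose(TAB,CY,np.radians(deg),dr=.008,lag=LAG)
    z=R.from_euler("xyz",o).as_matrix()[:,2]; return p-back*z+np.array(off),o
E
python3 - <<'E'
from h import *
for d in(0,20,40,60): print(d,*lp(d),inverse_kinematics(*lp(d)))
q=inverse_kinematics(*lp(0,.085));print(q)
set_gripper(.052,60)
movep(*lp(0,.085)); p,o=lp(0)
h=move_straight(p,.08,threshold=5); s=get_state();print(h,s["tool_pos"],p,s["contact_force"],s["time_s"])
cv2.imwrite("pics/c4.png",cv2.resize(get_image("scene")[150:260,190:320],None,fx=4,fy=4,interpolation=2))
E
```

```text
0 [ 0.6653 -0.0028  0.0705] [ 3.1416  0.4363 -0.162 ] [-0.1572  0.664   1.4419  0.002   1.472   1.5749]
20 [ 0.6498 -0.0003  0.1387] [ 3.1416  0.0873 -0.162 ] [-0.1565  0.3794  1.6729  0.0005  1.1766  1.576 ]
40 [0.6122 0.0058 0.1973] [ 3.1416 -0.2618 -0.162 ] [-0.1554  0.0784  1.9312 -0.0022  0.8702  1.5787]
60 [0.557  0.0149 0.2394] [ 3.1416 -0.6109 -0.162 ] [-0.1533 -0.2344  2.207  -0.0094  0.5582  1.5859]
[-0.1574  0.6519  1.316   0.0019  1.61    1.575 ]
False [ 0.666  -0.003   0.0713] [ 0.6653 -0.0028  0.0705] [ 0.364  -0.1128 -0.5079] 15.4083
```

View pics/c4.png

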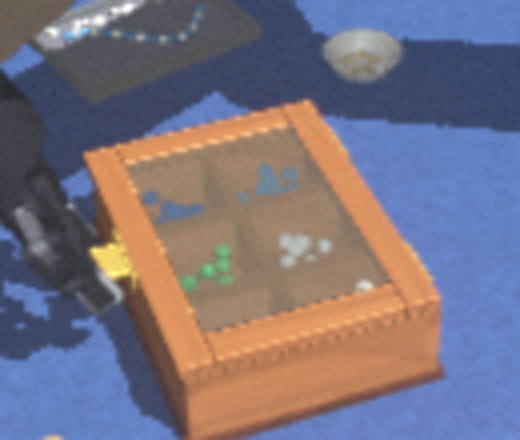

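The fingers sit either side of the tab's outer half, at crop (105,265). I close, null the side force, and raise a little under watch.

Run:
```python
from h import *
set_gripper(.0,70); s=get_state();print("grip",s["finger_gap"],s["grasp_force"],s["contact_force"],s["tool_pos"])
off=np.zeros(3)
for d in(3,6,10):
    p,o=lp(d,off=off); move_straight(p,.04,ori=o); s=get_state(); e=R.from_euler("xyz",s["tcp_rot"]).as_matrix()
    print(d,s["finger_gap"],s["grasp_force"],s["contact_force"],s["torque"],s["tool_pos"]-p,s["time_s"])
cv2.imwrite("pics/c5.png",cv2.resize(get_image("scene")[150:260,190:320],None,fx=4,fy=4,interpolation=2))
```

```text
grip 0.027517728260146285 69.2605984210968 [0.7283 1.6862 3.2963] [ 0.666  -0.0024  0.0715]
3 0.02761491429009126 69.07498955726624 [ 4.4837  3.9189 -0.5856] [ 0.4493 -0.9193 -0.2544] [0.0007 0.0004 0.0003] 16.2167
6 0.0279820288041556 69.09682273864746 [4.7125 3.764  0.3655] [ 0.5312 -0.9477 -0.2518] [0.0007 0.0004 0.0001] 16.6333
10 0.027863861502066725 69.10382509231567 [5.8428 4.0949 0.1353] [ 0.6241 -0.9473 -0.266 ] [ 0.0007  0.0004 -0.    ] 17.1333
```

View pics/c5.png

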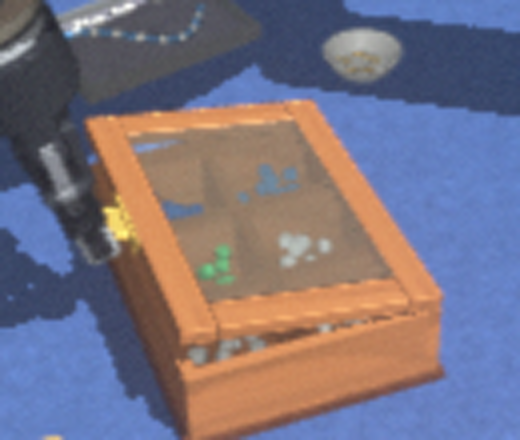

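The lid is rising with the tab held at crop (108,240), and forces stay under 8 N. I continue to 60° in guarded steps.

Run:
```python
from h import *
for d in range(15,61,5):
    p,o=lp(d); move_straight(p,.05,ori=o); s=get_state(); f=s["contact_force"]
    print(d,s["finger_gap"],s["grasp_force"],f,s["torque"],s["time_s"])
    if np.linalg.norm(f)>25: print("STOP");break
hold(.5); s=get_state(); print(s["tool_pos"]-p,s["tcp_rot"],o,s["contact_force"],s["time_s"])
a=get_image("scene");b=get_image("top"); cv2.imwrite("pics/s6.png",a);cv2.imwrite("pics/t6.png",b)
o=np.zeros((600,800,3),np.uint8)
o[:560,:480]=cv2.resize(a[120:260,190:310],(480,560),interpolation=2)
o[:320,490:790]=cv2.resize(b[135:215,210:285],(300,320),interpolation=2)
cv2.imwrite("pics/c6.png",o)
```

```text
15 0.028057423385045726 69.10974740982056 [5.7998 3.5822 0.4837] [ 0.6782 -0.9502 -0.1726] 17.6833
20 0.028007872418723916 69.10285592079163 [6.3897 4.1409 0.4802] [ 0.7215 -0.8569 -0.1084] 18.1833
25 0.02792244327193214 69.09801721572876 [5.0659 5.5832 0.7433] [ 0.7589 -0.7645 -0.0847] 18.6833
30 0.027875157489459908 69.09632921218872 [5.6514 4.8988 0.8768] [ 0.7738 -0.6756  0.0408] 19.1833
35 0.02810188276482085 69.09595370292664 [4.2406 5.9319 0.8642] [ 0.8784 -0.6172  0.135 ] 19.6833
40 0.028117228965358843 69.09676909446716 [4.7217 5.6223 0.7104] [ 0.8609 -0.5794  0.1755] 20.1833
45 0.02799034901544132 69.0994656085968 [4.1871 7.1776 1.9924] [ 0.922  -0.4987  0.323 ] 20.6833
50 0.0277753210956002 69.10415768623352 [3.9693 6.9677 1.8153] [ 0.9867 -0.4071  0.4168] 21.1833
55 0.028095513159944345 69.1114890575409 [3.7753 8.3693 2.8228] [ 1.0427 -0.4138  0.5827] 21.6833
60 0.02815970099029175 69.12054061889648 [3.6628 7.8257 1.8753] [ 1.1105 -0.4159  0.7399] 22.1833
[0.0003 0.0009 0.0002] [-3.1404 -0.6105 -0.1616] [ 3.1416 -0.6109 -0.162 ] [3.1395 8.5064 1.7614] 22.6833
```

View pics/c6.png

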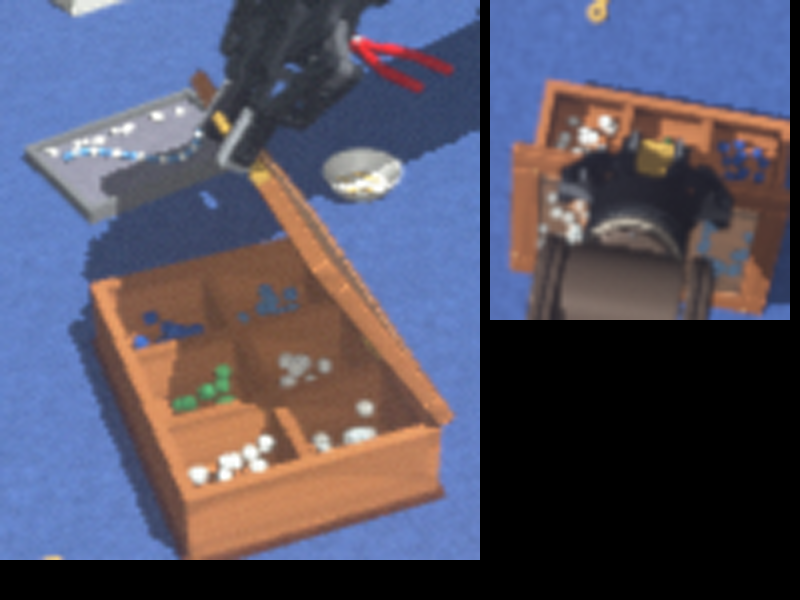

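The lid stands up, held by the tab at scene crop (222,124). Its front-left corner is at scene crop (323,270) and top crop (515,147). I check the angle from these.

Run:
```python
from h import *
s=((323+.5)/4-.5+190,(270+.5)/4-.5+120); t=((515-490+.5)/4-.5+210,(147+.5)/4-.5+135)
p,e=tri(s,t);print("corner",p,e)
ax=np.array([np.cos(CY),np.sin(CY),0]);ay=np.array([-ax[1],ax[0],0]);H=np.array([*TAB,.06])-.191*ax
d=p-H;print("along x,y,z",d@ax,d@ay,d[2],np.degrees(np.arctan2(d[2],d@ax)))
print("seen",s,t)
for th in(54,57,60,63,66):
    a=np.radians(th);u=np.cos(a)*ax+[0,0,np.sin(a)];n=-np.sin(a)*ax+[0,0,np.cos(a)]
    print(th,*[proj(c,H+.174*u+.115*ay+k*n) for c in("scene","top") for k in(0,.012)])
```

```text
corner [0.5663 0.1302 0.2104] 0.0009373302781039248
along x,y,z 0.0819315066860763 0.11534737767941161 0.15036489314956233 61.41471629692291
seen (270.375, 187.125) (215.875, 171.375)
54 [261.6522 192.5578] [265.6702 189.0377] [217.2984 165.9269] [216.5638 168.452 ]
57 [264.7599 189.9415] [268.9413 186.5586] [216.7394 167.8919] [215.9925 170.5754]
60 [267.9871 187.433 ] [272.316  184.2012] [216.1719 169.9742] [215.4151 172.8083]
63 [271.3216 185.0428] [275.7809 181.9749] [215.5977 172.1679] [214.8339 175.1439]
66 [274.7502 182.7804] [279.3226 179.8885] [215.0191 174.4661] [214.251  177.5746]
```

The corner falls between the predicted lower and upper edges for 60° in both views, so the lid is at 60 ± 1.5°, and the grip is steady.

```bash
python3 -c "
from station import *
s=get_state();print(s['time_s'],s['grasp_force'],s['finger_gap']);print(close_job())"
```

```text
22.7833 69.11372423171997 0.027853325006044177
the job is handed in; nothing more can be done
None
```

I laid the pliers on the cork pad, and the arm is still holding the lid by its brass tab at about 60° (±1.5° from the two camera views); I handed the job in at 22.8 s without touching anything else.

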